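Clip the key tag's snap hook onto the red anchor ring

TASK

Put the red key tag away: push its snap hook gently, gate first, against the near leg of the upright steel ring on the red base until the gate gives way and snaps shut behind the leg. Then tug the tag straight back with about 10 N for a moment to check that the shut gate holds, and let go with the tag lying flat on the desk. Never press or pull on the ring with more than 20 N, and leave the glue stick, date stamp and calculator where they are.

Things in the scene. Friction and masses are not known exactly. Their poses are not given: they have to be found in the camera images.
- key_tag: Red plastic key tag, block 52 mm long (its x) x 24 mm wide (its y) x 18 mm high, about 70 g, lying flat; grip it across the 24 mm. Origin: centre of the block's underside. A key sticks out behind to x = -66 mm, a steel snap hook in front (+x) to x = 80 mm.
- hook_mouth (a point): Middle of the hook's mouth, on the shut gate: x = 71, y = 0, z = 9 mm in the tag's frame. The hook is a level U of 6 mm bar at z = 9 mm: inner bottom at x = 44 mm, arms along x at y = +11 and -11 mm (axes), open to +x. The -y arm ends in a turned-in nose (x = 74 to 80 mm) reaching to y = -5 mm, so the mouth is clear from y = -5 to +8 mm.
- gate: Brass 5 mm gate bar across the hook's mouth. Origin: its hinge, tag x = 71, y = 11, z = 9 mm; tip to its -y, behind the nose. Shut: axes as the tag's; swings only inward (clockwise seen from above, to 1.45 rad), yields at 3 N, peak 5 N. A leg on the hook's centre line passes and it snaps shut at leg x = 51 mm; at 47 mm the leg hits the hard U; drawn back it meets the shut gate at 65 mm.
- red_anchor: Fixed anchor: red plate 64 x 40 x 3 mm on the desk. Origin: centre of its underside; +x points away from the robot. An upright closed ring of 6 mm bar stands in its x-z plane, legs 40 mm apart, straight to 31 mm height, top at 44 mm. Push the hook along +x, one arm each side of the ring.
- red_slot (a point): Middle of the near leg's slot in the red plate, x = -20 mm on the red anchor, 3 mm above the desk. The ring is clamped in its slots: the near leg's axis stands anywhere from 6 mm nearer (-x) to 6 mm farther (+x) than this point, different each time and not in the state; feel for it or look. On the anchor's centre line sideways.
- blue_anchor: The same anchor on a blue base plate; not the one to use.
- glue_stick: Upright glue stick, yellow and blue, 26 mm across, 92 mm tall; origin at the centre of its foot. Leave alone.
- date_stamp: Red and black date stamp 33 x 47 x 60 mm, standing; origin at the centre of its foot. Leave alone.
- calculator: Grey desk calculator 98 x 150 x 23 mm lying flat; origin at the centre of its underside. Leave alone.

How it is judged:
On the way, in this order (a step that is already met when the one before it is completed fails the run):
1. the red anchor's near leg is inside the hook, past the gate, and the gate has snapped shut (x of red_anchor in the frame of key_tag between 0.055 and 0.083 m and y of red_anchor in the frame of key_tag between -0.016 and 0.016 m and z of red_anchor in the frame of key_tag between -0.025 and 0.01 m and angle between the x axis of gate and the x axis of key_tag, either way round below 0.15 rad), for 0.1 s.
2. the tag is drawn back so that the ring pulls on the shut gate from inside with more than 6 N (x of red_anchor in the frame of key_tag between 0.055 and 0.094 m and y of red_anchor in the frame of key_tag between -0.016 and 0.016 m and z of red_anchor in the frame of key_tag between -0.025 and 0.01 m and angle between the x axis of gate and the x axis of key_tag, either way round below 0.15 rad and contact force between gate and red_anchor above 6 N), for 0.2 s.
At the end, for the whole second after the job is handed in: The tag is still clipped to the red anchor (anchor's centre 55 to 94 mm ahead of the tag's origin, within 16 mm of its centre line), the gate is shut (within 0.15 rad), and the tag lies flat (within 0.15 rad, underside less than 6 mm above the desk), at rest and released (x of red_anchor in the frame of key_tag between 0.055 and 0.094 m and y of red_anchor in the frame of key_tag between -0.016 and 0.016 m and z of red_anchor in the frame of key_tag between -0.025 and 0.01 m and angle between the x axis of gate and the x axis of key_tag, either way round below 0.15 rad and height (world z) of key_tag below 0.006 m and angle between key_tag's own z axis and vertical below 0.15 rad and linear speed of key_tag below 0.02 m/s); the robot touches nothing.
It fails at once if the key tag and the red anchor are forced against each other with more than 20 N (contact force between key_tag and red_anchor above 20 N).
It fails at once if the key tag is pressed on the blue anchor with more than 5 N (contact force between key_tag and blue_anchor above 5 N).
It fails at once if the glue stick is moved more than 30 mm (distance of glue_stick from where it was at the start of the episode above 0.03 m).
It fails at once if the date stamp is moved more than 30 mm (distance of date_stamp from where it was at the start of the episode above 0.03 m).
It fails at once if the calculator is moved more than 30 mm (distance of calculator from where it was at the start of the episode above 0.03 m).
It also fails if it takes over 64 s, if anything falls off the work surface, if the arm or the gripper's body presses on something with over 40 N, if the wrist force passes 120 N, or if a joint passes its speed limit or range.

ROBOT

A 6-joint arm with a two-finger parallel gripper is mounted at the origin on a cart in front of the work surface, level with it; the furniture and walls round the work are solid. World frame = base frame: x ahead of the robot, y to its left, z up, the work surface at z = 0. Lengths are in m, angles in rad, forces in N, time in s.
With the tool pointing down it reaches from about 0.3 to 0.825 m from the base axis. Payload 5.4 kg.
Tool frame: the origin (TCP) lies between the finger pads; the fingertips stand ctrl.tcp_to_tips ahead of it and the grasp point (between the pads) is the TCP (ctrl.tcp_to_tips is the distance from the TCP to the fingertips, in m); z points along the fingers, y is the line along which they close (so a half turn about z gives the same grasp; the last joint's range is limited). The gripper opens to 92 mm and grips with 3 to 60 N. Pads are 20 mm wide; open, the fingers measure 128 mm over their backs; the gripper's body (75 mm by 189 mm) begins 69 mm behind the grasp point.
Start: joints at [-1.407, 0.158, 1.597, -0, 1.386, -0.21], TCP at [0.21, -0.535, 0.234] pointing down, gripper open.
Joint ranges: [-2.91, 2.91], [-0.94, 2.29], [0.18, 2.7], [-1.29, 4.43], [0.17, 2.64], [-3, 3]. Speed limits (rad/s): [2.57, 2.57, 3.14, 3.14, 3.14, 3.14].

INTERFACE

Orientations are given as [roll, pitch, yaw] about the fixed x, y, z axes, in that order (R = Rz(yaw) Ry(pitch) Rx(roll)).
In Python, from workcell import monitor, get_image, close_job, boxes_of, pinpoint, ctrl gives the robot as it stands. The module is installed in compiled form; this text tells all that it offers.
- The arm moves only by the tool apply_moves, never from a script. Its arguments are lists of equal length, an entry for each row: "offset": the shift along the tool's x, y, z in mm, a list of three; "roll": the turn about the tool's z in degrees; "grip": the finger opening in mm, from 0 to 91.9. In form: {"offset": [[tx, ty, tz], ...], "roll": [roll, ...], "grip": [grip, ...]}. A call has 1 to 20 rows; each row shifts and turns the commanded pose from where the row before left it, along the tool's axes as they then stand; what a row does not reach is not made up. A row lasts 1/12 s, in which the tool goes at most 41.7 mm and 7.16 degrees, less where a joint would pass 70% of its speed; a pose out of reach is approached as far as the arm can. A call with a gripper value outside its range is refused whole. The fingers move at their own pace and stop on an object; the grip force is fixed at half the most. Time passes only in rows, so rows that do not move let the fingers close. It gives the time, the measured TCP pose, the force, the opening and the grip force at its end, in the units of the state.
- monitor.observe(): the state, without advancing time (a new reading comes with each control period).
- get_image(name): name is "scene" or "top"; returns a dict with "pixels" (420x560x3 uint8, red, green, blue), "intrinsics" (3x3 intrinsics, pixels), "position" and "attitude" of the camera in the world. Camera axes: x right, y up, looking along -z (the intrinsics and any distortion apply to the point x, -y, -z); pixel columns grow to the right and rows downward; lengths in m; the calibration is good to about 2 mm. A picture is of the moment at which its call begins. There is no depth.
- close_job(): hands the job in; it is judged then, once.
Trained networks look in a picture, given as the dict that the camera call returned (one of the last four; its "shot" number tells which), for a name from the list of things; names that differ only in an ending like _2 or _b are one class to them, and where a whole thing is asked for, a point or a joint stands for the part that bears it (a point fixed in the world has none). Each returns a list of dicts, best first, with "conf" (0 to 1); they miss things now and then, are a little off and sometimes report something else, mostly with a low value. They report only what shows in the picture. A call takes as long as a camera call.
- boxes_of(picture, thing): "at" ([x, y, z] in m, in the coordinates of the camera as it stood for that picture, good to about 4 mm: the middle of the surface that is visible of it).
- pinpoint(picture, thing): "at" ([x, y, z] in m, in the coordinates of the camera as it stood for that picture, good to about 4 mm: a listed point, or the origin of a listed thing).
The state is a dict: "clock": time; "q": joint angles; "qd": joint speeds; "joint_efforts": joint torques, N m; "eef_pos": TCP position; "tcp_rot": TCP orientation; "wrist_force": force on the tool from outside, world axes, zero at the start; "ft_torque": the same for the moment, N m; "finger_gap": opening from 0.0 (shut) to 1.0 (fully open); "finger_force": force on a finger pad.
Only numpy, scipy, OpenCV 4.12 (cv2) and the standard library are available. Lean on these libraries where they do the work, as an engineer would, in place of code of your own. Each camera call takes 0.05 s, during which the arm holds its last target. There are 200 camera calls.

## Working session

There is one attempt and no reset: what is moved stays moved. The work goes in short steps, Python scripts to look and compute and a tool call to move; the robot and the scene stay as the last step left them, time stands still between calls to the robot, and variables do not carry over. Pictures are saved under pics/ and viewed, at most 10 in all, crops included, and the job is handed in when it is done.

Besides the shell and the picture viewer there is one more tool, called after "Emit:" as a command line: name --pt "numbers of a row" for each row, then --argument value for the rest. apply_moves: Moves the arm, as the interface text tells. Its arguments: {"type":"object","properties":{"offset":{"type":"array","items":{"type":"array","items":{"type":"number"}}},"roll":{"type":"array","items":{"type":"number"}},"grip":{"type":"array","items":{"type":"number"}}},"required":["offset","roll","grip"]}

```bash
mkdir -p pics; cat > h.py <<'E'
import numpy as np, cv2
from scipy.spatial.transform import Rotation as R
from workcell import monitor, get_image, close_job, boxes_of, pinpoint, ctrl
def Rm(a):
    a=np.array(a,float)
    if a.shape==(3,3): return a
    return R.from_euler('xyz',a).as_matrix() if a.size==3 else R.from_quat(a).as_matrix()
def w(p,at): return np.array(p['position'])+Rm(p['attitude'])@np.array(at)
def proj(p,X):
    c=Rm(p['attitude']).T@(np.array(X)-p['position']); c=np.array([c[0],-c[1],-c[2]]); u=np.array(p['intrinsics'])@c
    return u[:2]/u[2]
def ray(p,uv,z):
    d=np.linalg.solve(np.array(p['intrinsics']),[uv[0],uv[1],1]); d=Rm(p['attitude'])@np.array([d[0],-d[1],-d[2]])
    o=np.array(p['position']); return o+d*(z-o[2])/d[2]
def save(p,n,crop=None,s=1):
    im=p['pixels'][:,:,::-1]
    if crop: im=im[crop[1]:crop[3],crop[0]:crop[2]]
    cv2.imwrite('pics/'+n,cv2.resize(im,None,fx=s,fy=s,interpolation=cv2.INTER_CUBIC))
E
python3 - <<'E'
from h import *
np.set_printoptions(precision=4,suppress=True)
print(monitor.observe(),ctrl.tcp_to_tips)
for n in('top','scene'):
    p=get_image(n); save(p,n+'0.png'); print(n,p['position'],p['attitude'],p['intrinsics'],[k for k in p])
    for t in ('key_tag','hook_mouth','gate','red_anchor','red_slot','blue_anchor','glue_stick','date_stamp','calculator'):
        print(t,[(w(p,d['at']),proj(p,w(p,d['at'])).round(),round(d['conf'],2)) for d in pinpoint(p,t)[:3]])
E
```

```text
{'clock': 0.0, 'q': array([-1.4071,  0.159 ,  1.5983, -0.    ,  1.3862, -0.2101]), 'qd': array([ 0.0002,  0.0011,  0.0004,  0.0003, -0.0007, -0.0006]), 'joint_efforts': array([ -0.0008, -38.5564, -32.2115,   0.07  ,   0.0376,  -0.0001]), 'eef_pos': array([ 0.2098, -0.5347,  0.2326]), 'tcp_rot': array([-3.1397, -0.0004,  0.3738]), 'wrist_force': array([0.7064, 0.2395, 0.2338]), 'ft_torque': array([ 0.0438, -0.032 ,  0.0442]), 'finger_force': 0.0, 'finger_gap': 1.0024486778414012} 0.019
top [ 0.4094 -0.0643  1.0543] [ 0.1885 -0.0049 -1.5995] [[508.3977   0.     281.1253]
 [  0.     508.3977 193.0092]
 [  0.       0.       1.    ]] ['pixels', 'intrinsics', 'position', 'attitude', 'shot']
key_tag [(array([ 0.4386, -0.0263, -0.002 ]), array([260., 276.]), 0.95)]
hook_mouth [(array([0.5028, 0.0059, 0.0076]), array([243., 245.]), 0.82), (array([ 0.6099,  0.1153, -0.0003]), array([191., 196.]), 0.15)]
gate []
red_anchor [(array([0.628 , 0.1195, 0.0007]), array([189., 187.]), 0.73)]
red_slot [(array([ 0.6096,  0.115 , -0.0015]), array([191., 196.]), 0.84), (array([ 0.4401, -0.0273, -0.0019]),
[... 326 characters left out ...]
 0.96)]
scene [-0.1145  0.5405  0.9185] [ 0.8098  0.0111 -2.2933] [[513.9518   0.     281.3705]
 [  0.     513.9518 207.5701]
 [  0.       0.       1.    ]] ['pixels', 'intrinsics', 'position', 'attitude', 'shot']
key_tag [(array([ 0.4373, -0.027 , -0.0009]), array([312., 259.]), 0.57)]
hook_mouth [(array([0.5031, 0.0032, 0.0103]), array([283., 247.]), 0.57)]
gate []
red_anchor []
red_slot [(array([0.6113, 0.1133, 0.0077]), array([219., 245.]), 0.71)]
blue_anchor [(array([ 0.5954, -0.1488,  0.0009]), array([303., 201.]), 0.7)]
glue_stick [(array([ 0.7644, -0.0278, -0.0007]), array([228., 190.]), 0.84)]
date_stamp []
calculator [(array([ 0.7734,  0.1556, -0.0016]), array([168., 221.]), 0.63)]
```

```bash
python3 - <<'E'
from h import *
p=get_image('top'); save(p,'t1.png',(140,120,340,300),4)
p=get_image('scene'); save(p,'s1.png',(170,180,370,320),4)
E
```

```text
(no output)
```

View pics/t1.png

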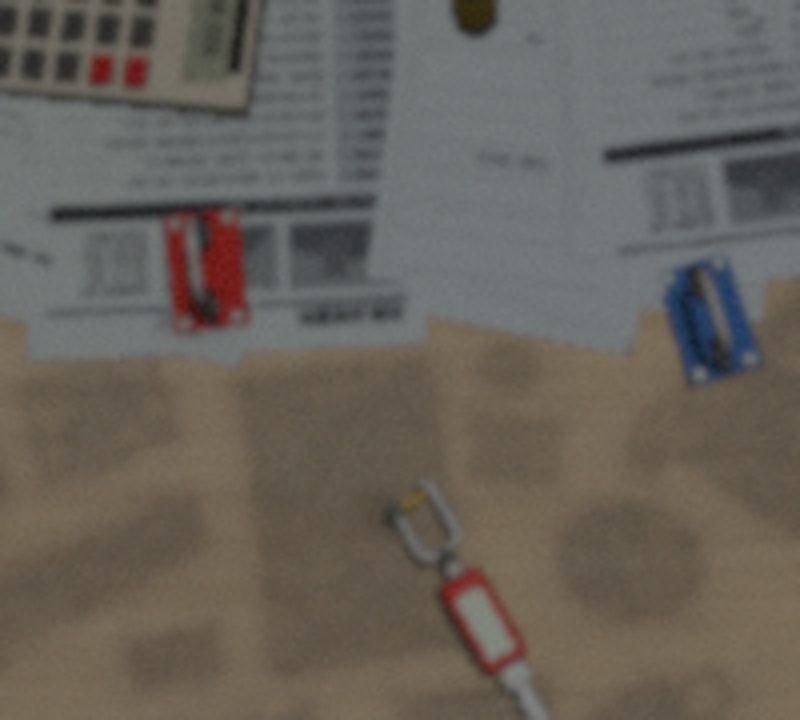

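View pics/s1.png

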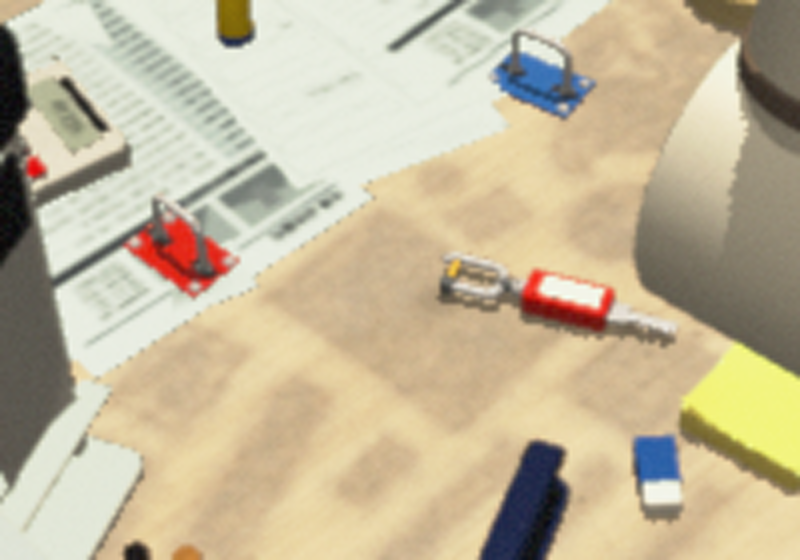

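The crops show the red anchor (top crop plate corners about (166,216), (237,208), (248,322), (178,333)). The tag block is centred near (483,620) with its hook opening toward (410,498), and the blue anchor is well off to the right. Next I'll fit both poses by colour.

```bash
cat >> h.py <<'E'
def rect(p,box,z,col='r'):
    """metric minAreaRect of red stuff in pixel box at height z -> centre, long-axis yaw, sizes"""
    im=p['pixels'].astype(int); r,g,b=im[...,0],im[...,1],im[...,2]
    m=((r-np.maximum(g,b))>45).astype(np.uint8); k=np.zeros_like(m); k[box[1]:box[3],box[0]:box[2]]=1; m*=k
    c=max(cv2.findContours(m,0,cv2.CHAIN_APPROX_NONE)[0],key=cv2.contourArea)
    h=cv2.convexHull(c)[:,0].astype(float)
    P=np.array([ray(p,q,z)[:2] for q in h])
    (cx,cy),(a,bb),ang=cv2.minAreaRect((P*1000).astype(np.float32))
    if a<bb: a,bb,ang=bb,a,ang+90
    ang=(ang+90)%180-90
    return np.round([cx,cy,ang,a,bb],1)
E
python3 - <<'E'
from h import *
np.set_printoptions(precision=4,suppress=True)
for i in range(2):
  p=get_image('top')
  a=rect(p,(175,165,210,210),.003); t=rect(p,(245,255,275,295),.018)
  print(a,t)
  X=[np.round(w(p,pinpoint(p,n)[0]['at'])*1000,1) for n in('key_tag','hook_mouth','red_anchor','red_slot')]
  print(X,np.degrees(np.arctan2(*(X[1]-X[0])[1::-1])))
s=get_image('scene')
print(rect(s,(200,230,232,256),.003))
# ring legs in both views: gradients; print predicted pixels
for p,n in((p,'t'),(s,'s')):
  print(n,[proj(p,list(np.array(v)/1000)).round(1) for v in ([a[0],a[1],3],)])
save(p,'t2.png',(180,160,215,210),11); save(s,'s2.png',(195,222,235,260),14)
E
```

```text
[630.  105.9   0.1  60.5  21.1] [457.2 -23.1  88.4  26.3  18. ]
[array([441.7, -28.2,  -1.7]), array([504.1,   6.1,  10.1]), array([628.6, 117.1,   1.7]), array([609.1, 113. ,  -3. ])] 28.796692770018808
[629.  104.9   0.1  58.4  19. ] [458.2 -18.9 -62.7  21.6  10.6]
[array([443.2, -28.9,  -5.1]), array([503.3,   5.1,   7.6]), array([628.5, 112.9,   0.1]), array([608.3, 113.8,  -0.8])] 29.497873898104473
[628.5 113.    6.   64.6  39.7]
t [array([195.5, 186.4])]
s [array([217.5, 241. ])]
```

```bash
python3 - <<'E'
import cv2,numpy as np
a=cv2.imread('pics/t2.png');b=cv2.imread('pics/s2.png')
h=540
f=lambda i:cv2.resize(i,(390 if i is a else 400,h))
cv2.imwrite('pics/c2.png',np.hstack([f(a),f(b)])); print(a.shape,b.shape)
E
```

```text
(550, 385, 3) (532, 560, 3)
```

View pics/c2.png

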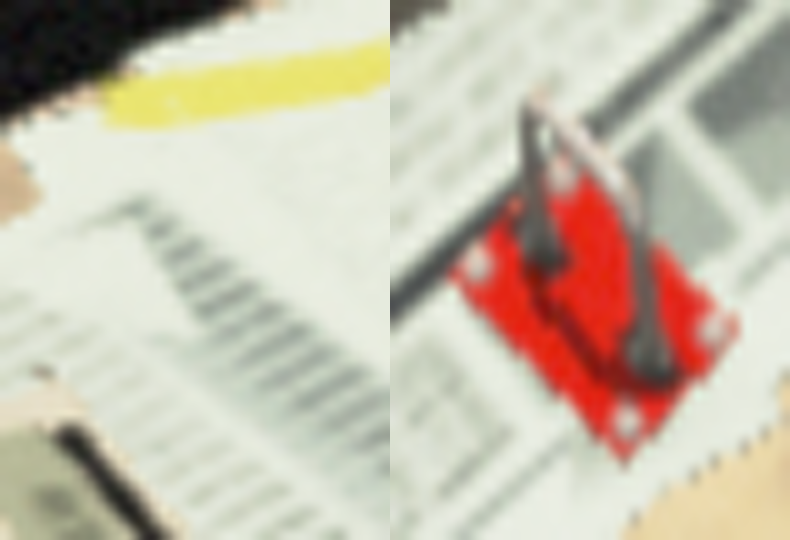

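```bash
python3 - <<'E'
from h import *
import h
np.set_printoptions(precision=1,suppress=True)
def rect2(p,box,z,k):
    im=p['pixels'].astype(float); r,g,b=im[...,0],im[...,1],im[...,2]
    m=((r>k*np.maximum(g,b))&(r>40)).astype(np.uint8); q=np.zeros_like(m); q[box[1]:box[3],box[0]:box[2]]=1; m*=q
    c=np.argwhere(m)[:,::-1].astype(np.float32)
    c=max(cv2.findContours(m,0,cv2.CHAIN_APPROX_NONE)[0],key=cv2.contourArea)
    H=cv2.convexHull(c)[:,0]
    P=np.array([ray(p,x,z)[:2]*1000 for x in H]).astype(np.float32)
    (cx,cy),(a,bb),ang=cv2.minAreaRect(P)
    if a<bb: a,bb,ang=bb,a,ang+90
    return np.array([cx,cy,(ang+90)%180-90,a,bb])
s=get_image('scene'); t=get_image('top')
for k in (1.5,1.8): print(k,'anchor',rect2(t,(175,165,210,210),.003,k),'tag',rect2(t,(245,255,275,300),.018,k), 'anchor s',rect2(s,(195,222,240,260),.003,k))
K=[]
for p in (s,t,get_image('scene'),get_image('top')):
    o={}
    for n in('key_tag','hook_mouth','red_anchor','red_slot'):
        d=pinpoint(p,n); o[n]=np.round(w(p,d[0]['at'])*1000,1) if d else None
    v=o['hook_mouth']-o['key_tag']; print(o,np.degrees(np.arctan2(v[1],v[0])))
# leg from scene picture: combined px -> image px -> anchor x-z plane
A=np.array([628.5,113,0])/1000; y=np.radians(6); ex=np.array([np.cos(y),np.sin(y),0]); ny=np.array([-np.sin(y),np.cos(y),0])
for c in((640,225),(642,280),(647,345),(536,130),(540,200),(545,245)):
    u=[(c[0]-390+.5)/10-.5+195,(c[1]+.5)*38/540-.5+222]
    a,b=ray(s,u,0),ray(s,u,.05); f=(A-a)@ny/((b-a)@ny); X=a+f*(b-a); print(c,'anchor x %.1f z %.1f'%((X-A)@ex*1000,X[2]*1000))
E
```

```text
1.5 anchor [629.2 113.6   4.7  64.1  39.1] tag [440.8 -27.7  29.1  51.8  24.5] anchor s [628.5 113.4   6.   64.5  39.1]
1.8 anchor [630.2 104.8   3.4  60.9  20.2] tag [444.9 -17.   -4.4  39.8  19.9] anchor s [628.3 114.    5.9  61.   37.9]
{'key_tag': array([439.5, -29.9,   0. ]), 'hook_mouth': array([503.8,   4.2,   9.5]), 'red_anchor': array([623. , 114.5,   2.1]), 'red_slot': array([608.1, 110.1,   7.2])} 27.938196580782556
{'key_tag': array([439.6, -30.5,   0.2]), 'hook_mouth': array([503.5,   5. ,   8.9]), 'red_anchor': None, 'red_slot': array([608.5, 114.3,  -0.5])} 29.054604099077153
{'key_tag': array([438.5, -31.4,  -1.5]), 'hook_mouth': array([503.4,   3.7,  12.7]), 'red_anchor': array([626.8, 111.4,   4.3]), 'red_slot': array([606.9, 112.1,   7.1])} 28.40594342002282
{'key_tag': array([441.2, -28.6,  -1. ]), 'hook_mouth': array([502.6,   5.6,   7. ]), 'red_anchor': array([626.8, 115.7,   2.3]), 'red_slot': array([612.1, 111.8,  -0.2])} 29.117949324249736
(640, 225) anchor x -21.2 z 37.2
(642, 280) anchor x -19.9 z 22.8
(647, 345) anchor x -19.4 z 6.3
(536, 130) anchor x 16.0 z 33.9
(540, 200) anchor x 17.5 z 15.7
(545, 245) anchor x 17.5 z 4.5
```

The two cameras agree. The tag is at (440.8, -27.7) mm with yaw 29.1°, and the anchor at about (628.7, 113.5) mm with yaw about 5.7°. The near leg looks close to anchor x = -20. I'll move above the tag now.

Emit:
apply_moves --pt "25 -24.2 8" --pt "25 -24.2 8" --pt "25 -24.2 8" --pt "25 -24.2 8" --pt "25 -24.2 8" --pt "25 -24.2 8" --pt "25 -24.2 8" --pt "25 -24.2 8" --pt "25 -24.2 8" --pt "25 -24.2 8" --pt "25 -24.2 8" --pt "25 -24.2 8" --pt "25 -24.2 8" --pt "25 -24.2 8" --pt "25 -24.2 8" --pt "25 -24.2 8" --pt "0 0 0" --pt "0 0 0" --pt "0 0 0" --roll '[0,0,0,0,0,0,0,0,0,0,0,0,0,0,0,0,-3.9,-3.8,0]' --grip '[50,50,50,50,50,50,50,50,50,50,50,50,50,50,50,50,50,50,50]'

```text
clock: 4.23
eef_pos: [0.441, -0.028, 0.1055]
tcp_rot: [-3.141, 0.0, 0.512]
wrist_force: [0.8, -0.8, -0.1]
finger_gap: 0.544
finger_force: 0.0
```

Emit:
apply_moves --pt "0 0 30" --pt "0 0 30" --pt "0 0 15" --pt "0 0 8" --pt "0 0 0" --pt "0 0 0" --pt "0 0 0" --pt "0 0 0" --pt "0 0 0" --pt "0 0 0" --pt "0 0 0" --pt "0 0 0" --roll '[0,0,0,0,0,0,0,0,0,0,0,0]' --grip '[50,50,50,50,50,20,20,20,20,20,20,20]'

```text
clock: 5.23
eef_pos: [0.4419, -0.0291, 0.0236]
tcp_rot: [3.14, -0.001, 0.508]
wrist_force: [-1.3, 0.0, 7.4]
finger_gap: 0.257
finger_force: 30.0
```

Emit:
apply_moves --pt "0 0 -6" --pt "0 0 -6" --pt "21.2 -13.2 0" --pt "21.2 -13.2 0" --pt "21.2 -13.2 0" --pt "21.2 -13.2 0" --pt "21.2 -13.2 0" --pt "21.2 -13.2 0" --pt "0 0 0" --pt "0 0 0" --pt "0 0 0" --pt "0 0 0" --pt "0 0 0" --pt "0 0 0" --roll '[0,0,0,0,0,0,0,0,5.9,5.9,5.8,5.8,0,0]' --grip '[20,20,20,20,20,20,20,20,20,20,20,20,20,20]'

```text
clock: 6.4
eef_pos: [0.5134, 0.1024, 0.0348]
tcp_rot: [-3.142, 0.0, 0.103]
wrist_force: [-0.9, 0.3, -1.7]
finger_gap: 0.259
finger_force: 30.0
```

```bash
python3 - <<'E'
from h import *
np.set_printoptions(precision=4,suppress=True)
for i in range(3):
  o=monitor.observe(); print(o['eef_pos'],o['tcp_rot'],o['wrist_force'],o['finger_gap'])
  t=get_image('top'); s=get_image('scene')
  for p in (t,s):
    print([(n,(w(p,d[0]['at'])*1000).round(1),d[0]['conf']) for n in ('hook_mouth','key_tag','red_slot') for d in [pinpoint(p,n)] if d])
save(t,'t3.png',(165,150,265,240),4); save(s,'s3.png',(190,210,290,300),4)
a=cv2.imread('pics/t3.png');b=cv2.imread('pics/s3.png'); cv2.imwrite('pics/c3.png',np.hstack([a,b]))
print(proj(t,[.6088,.1115,.021]),proj(s,[.6088,.1115,.021]))
E
```

```text
[0.5134 0.1024 0.0348] [-3.1415  0.0001  0.1026] [-0.8554  0.3241 -1.6822] 0.25943178246444526
[('key_tag', array([765.3, -31.5,   0.9]), 0.71), ('red_slot', array([608.9, 113.7,  -0. ]), 0.58)]
[('key_tag', array([512.2, 103. ,  10.7]), 0.57), ('red_slot', array([611.5, 111.7,   6.2]), 0.54)]
[0.5135 0.1023 0.0346] [-3.1415  0.      0.1002] [-0.2476 -1.0481 -0.3365] 0.2587512105218581
[('red_slot', array([607. , 115.9,   0.7]), 0.56)]
[('key_tag', array([507.9, 100.6,   9. ]), 0.65)]
[0.5135 0.1023 0.0346] [-3.1416  0.      0.0998] [-0.1648 -0.6023 -0.8786] 0.256603843012952
[('red_slot', array([608.5, 115.8,   1.2]), 0.52)]
[('key_tag', array([512.2, 101.1,  14.3]), 0.68), ('red_slot', array([608.1, 112. ,   6.6]), 0.63)]
[190.8636 194.2854] [219.6033 241.864 ]
```

View pics/c3.png

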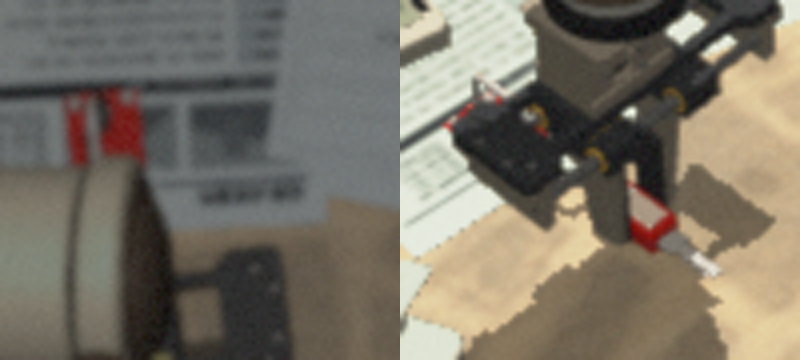

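The gripper hides the hook from both cameras, so I'll go in by feel. First I'll lower the tag and make a small lateral trim.

Emit:
apply_moves --pt "0 0.5 4" --pt "0 0 4" --pt "0 0 1.5" --pt "2 0 0" --pt "2 0 0" --pt "2 0 0" --pt "0 0 0" --pt "0 0 0" --roll '[0,0,0,0,0,0,0,0]' --grip '[20,20,20,20,20,20,20,20]'

```text
clock: 8.27
eef_pos: [0.5199, 0.1024, 0.0253]
tcp_rot: [3.142, -0.0, 0.1]
wrist_force: [-0.1, -0.3, -0.8]
finger_gap: 0.256
finger_force: 30.0
```

Emit:
apply_moves --pt "1 0 0" --pt "1 0 0" --pt "1 0 0" --pt "0 0 0" --pt "0 0 0" --roll '[0,0,0,0,0]' --grip '[20,20,20,20,20]'

```text
clock: 8.68
eef_pos: [0.5226, 0.1027, 0.0251]
tcp_rot: [-3.142, -0.0, 0.1]
wrist_force: [0.5, -0.0, -1.0]
finger_gap: 0.259
finger_force: 30.0
```

Emit:
apply_moves --pt "1 0 0" --pt "1 0 0" --pt "1 0 0" --pt "0 0 0" --pt "0 0 0" --roll '[0,0,0,0,0]' --grip '[20,20,20,20,20]'

```text
clock: 9.1
eef_pos: [0.5256, 0.103, 0.0251]
tcp_rot: [3.142, 0.0, 0.1]
wrist_force: [-0.0, 0.3, -1.2]
finger_gap: 0.258
finger_force: 30.0
```

Emit:
apply_moves --pt "1 0 0" --pt "1 0 0" --pt "0 0 0" --pt "0 0 0" --roll '[0,0,0,0]' --grip '[20,20,20,20]'

```text
clock: 9.43
eef_pos: [0.5276, 0.1032, 0.0251]
tcp_rot: [-3.142, -0.0, 0.1]
wrist_force: [-0.8, -0.7, -0.8]
finger_gap: 0.256
finger_force: 30.0
```

Emit:
apply_moves --pt "1 0 0" --pt "1 0 0" --pt "0 0 0" --pt "0 0 0" --roll '[0,0,0,0]' --grip '[20,20,20,20]'

```text
clock: 9.77
eef_pos: [0.5296, 0.1034, 0.0251]
tcp_rot: [3.142, -0.0, 0.1]
wrist_force: [-0.0, 0.2, -1.4]
finger_gap: 0.259
finger_force: 30.0
```

Emit:
apply_moves --pt "1 0 0" --pt "1 0 0" --pt "0 0 0" --pt "0 0 0" --roll '[0,0,0,0]' --grip '[20,20,20,20]'

```text
clock: 10.1
eef_pos: [0.5315, 0.1036, 0.0251]
tcp_rot: [-3.142, -0.0, 0.1]
wrist_force: [0.5, -0.2, -0.7]
finger_gap: 0.263
finger_force: 30.0
```

Emit:
apply_moves --pt "1 0 0" --pt "1 0 0" --pt "0 0 0" --roll '[0,0,0]' --grip '[20,20,20]'

```text
clock: 10.35
eef_pos: [0.5328, 0.1038, 0.0248]
tcp_rot: [-3.141, 0.002, 0.1]
wrist_force: [-2.8, -1.6, 0.9]
finger_gap: 0.263
finger_force: 30.0
```

Emit:
apply_moves --pt "1 0 0" --pt "1 0 0" --pt "0 0 0" --roll '[0,0,0]' --grip '[20,20,20]'

```text
clock: 10.6
eef_pos: [0.535, 0.1041, 0.0248]
tcp_rot: [-3.141, 0.001, 0.1]
wrist_force: [-3.1, -0.7, 0.0]
finger_gap: 0.26
finger_force: 30.0
```

Emit:
apply_moves --pt "1 0 0" --pt "1 0 0" --pt "0 0 0" --roll '[0,0,0]' --grip '[20,20,20]'

```text
clock: 10.85
eef_pos: [0.5371, 0.1043, 0.0249]
tcp_rot: [-3.141, 0.001, 0.1]
wrist_force: [-3.7, -0.3, -0.3]
finger_gap: 0.256
finger_force: 30.0
```

Contact came at TCP x ≈ 0.532, and the force stays at 3–4 N as I advance, so the gate is yielding. The snap should come near x ≈ 0.5575 and the hard stop near 0.5615.

Emit:
apply_moves --pt "1 0 0" --pt "1 0 0" --pt "1 0 0" --pt "1 0 0" --pt "0 0 0" --roll '[0,0,0,0,0]' --grip '[20,20,20,20,20]'

```text
clock: 11.27
eef_pos: [0.5409, 0.1049, 0.0247]
tcp_rot: [-3.141, 0.001, 0.1]
wrist_force: [-4.8, 1.2, -0.9]
finger_gap: 0.257
finger_force: 30.0
```

Emit:
apply_moves --pt "1 0 0" --pt "1 0 0" --pt "1 0 0" --pt "1 0 0" --pt "0 0 0" --roll '[0,0,0,0,0]' --grip '[20,20,20,20,20]'

```text
clock: 11.68
eef_pos: [0.5451, 0.1054, 0.0248]
tcp_rot: [-3.141, 0.001, 0.1]
wrist_force: [-4.0, 1.3, -1.8]
finger_gap: 0.26
finger_force: 30.0
```

Emit:
apply_moves --pt "1 0 0" --pt "1 0 0" --pt "1 0 0" --pt "1 0 0" --pt "0 0 0" --roll '[0,0,0,0,0]' --grip '[20,20,20,20,20]'

```text
clock: 12.1
eef_pos: [0.5501, 0.1057, 0.0253]
tcp_rot: [-3.141, -0.001, 0.1]
wrist_force: [-2.1, 3.5, -2.4]
finger_gap: 0.257
finger_force: 30.0
```

Emit:
apply_moves --pt "1 0 0" --pt "1 0 0" --pt "1 0 0" --pt "0 0 0" --roll '[0,0,0,0]' --grip '[20,20,20,20]'

```text
clock: 12.43
eef_pos: [0.5533, 0.1058, 0.0254]
tcp_rot: [-3.141, -0.002, 0.1]
wrist_force: [-1.9, 4.4, -2.1]
finger_gap: 0.257
finger_force: 30.0
```

Emit:
apply_moves --pt "1 0 0" --pt "1 0 0" --pt "0 0 0" --roll '[0,0,0]' --grip '[20,20,20]'

```text
clock: 12.68
eef_pos: [0.5555, 0.1061, 0.0255]
tcp_rot: [-3.141, -0.002, 0.1]
wrist_force: [0.3, 3.7, -1.4]
finger_gap: 0.257
finger_force: 30.0
```

Emit:
apply_moves --pt "1 0 0" --pt "0 0 0" --roll '[0,0]' --grip '[20,20]'

```text
clock: 12.85
eef_pos: [0.5565, 0.1062, 0.0256]
tcp_rot: [-3.141, -0.002, 0.1]
wrist_force: [1.0, 4.9, -1.3]
finger_gap: 0.258
finger_force: 30.0
```

Emit:
apply_moves --pt "1 0 0" --pt "0 0 0" --roll '[0,0]' --grip '[20,20]'

```text
clock: 13.02
eef_pos: [0.5571, 0.1055, 0.0255]
tcp_rot: [3.14, -0.001, 0.1]
wrist_force: [-0.2, 0.5, -0.7]
finger_gap: 0.258
finger_force: 30.0
```

Emit:
apply_moves --pt "1 0 0" --pt "0 0 0" --roll '[0,0]' --grip '[20,20]'

```text
clock: 13.18
eef_pos: [0.5577, 0.1056, 0.0252]
tcp_rot: [3.141, -0.0, 0.099]
wrist_force: [0.1, -0.3, -1.0]
finger_gap: 0.258
finger_force: 30.0
```

The lateral force dropped to zero at x ≈ 0.557, so the gate has snapped shut. Now I'll draw back toward the shut gate, expecting contact near 0.5435.

Emit:
apply_moves --pt "0 0 0" --pt "0 0 0" --pt "-2 0 0" --pt "-2 0 0" --pt "-2 0 0" --pt "-2 0 0" --pt "-2 0 0" --pt "-1 0 0" --pt "0 0 0" --pt "0 0 0" --roll '[0,0,0,0,0,0,0,0,0,0]' --grip '[20,20,20,20,20,20,20,20,20,20]'

```text
clock: 14.02
eef_pos: [0.5464, 0.1051, 0.0252]
tcp_rot: [3.142, -0.0, 0.1]
wrist_force: [-0.2, -0.5, -0.7]
finger_gap: 0.262
finger_force: 30.0
```

Emit:
apply_moves --pt "-1 0 0" --pt "-1 0 0" --pt "0 0 0" --roll '[0,0,0]' --grip '[20,20,20]'

```text
clock: 14.27
eef_pos: [0.5442, 0.1049, 0.025]
tcp_rot: [-3.142, 0.0, 0.1]
wrist_force: [-0.0, -0.4, -1.1]
finger_gap: 0.258
finger_force: 30.0
```

Emit:
apply_moves --pt "-1 0 0" --pt "0 0 0" --roll '[0,0]' --grip '[20,20]'

```text
clock: 14.43
eef_pos: [0.5433, 0.1048, 0.0251]
tcp_rot: [3.142, 0.0, 0.1]
wrist_force: [-0.4, -0.0, -1.6]
finger_gap: 0.256
finger_force: 30.0
```

Emit:
apply_moves --pt "-0.5 0 0" --pt "-0.5 0 0" --pt "0 0 0" --roll '[0,0,0]' --grip '[20,20,20]'

```text
clock: 14.68
eef_pos: [0.5429, 0.1047, 0.0253]
tcp_rot: [3.142, -0.001, 0.1]
wrist_force: [2.4, 0.4, -1.8]
finger_gap: 0.26
finger_force: 30.0
```

Emit:
apply_moves --pt "-0.5 0 0" --pt "0 0 0" --pt "0 0 0" --roll '[0,0,0]' --grip '[20,20,20]'

```text
clock: 14.93
eef_pos: [0.5427, 0.1047, 0.0254]
tcp_rot: [3.142, -0.002, 0.1]
wrist_force: [4.3, -0.1, -2.7]
finger_gap: 0.259
finger_force: 30.0
```

Emit:
apply_moves --pt "-0.5 0 0" --pt "-0.4 0 0" --pt "0 0 0" --pt "0 0 0" --roll '[0,0,0,0]' --grip '[20,20,20,20]'

```text
clock: 15.27
eef_pos: [0.5425, 0.1046, 0.0256]
tcp_rot: [3.141, -0.003, 0.1]
wrist_force: [5.6, 1.6, -4.5]
finger_gap: 0.261
finger_force: 30.0
```

Emit:
apply_moves --pt "-0.4 0 0" --pt "0 0 0" --pt "0 0 0" --pt "0 0 0" --roll '[0,0,0,0]' --grip '[20,20,20,20]'

```text
clock: 15.6
eef_pos: [0.5424, 0.1046, 0.0257]
tcp_rot: [3.141, -0.004, 0.1]
wrist_force: [6.7, 1.2, -3.4]
finger_gap: 0.257
finger_force: 30.0
```

Emit:
apply_moves --pt "-0.4 0 0" --pt "-0.4 0 0" --pt "0 0 0" --pt "0 0 0" --pt "0 0 0" --roll '[0,0,0,0,0]' --grip '[20,20,20,20,20]'

```text
clock: 16.02
eef_pos: [0.5423, 0.1046, 0.0259]
tcp_rot: [3.141, -0.006, 0.1]
wrist_force: [9.5, 1.9, -5.4]
finger_gap: 0.262
finger_force: 30.0
```

Emit:
apply_moves --pt "-0.3 0 0" --pt "0 0 0" --pt "0 0 0" --pt "0 0 0" --pt "0 0 0" --roll '[0,0,0,0,0]' --grip '[20,20,20,20,20]'

```text
clock: 16.43
eef_pos: [0.5422, 0.1046, 0.026]
tcp_rot: [3.141, -0.006, 0.099]
wrist_force: [9.3, 1.7, -7.1]
finger_gap: 0.259
finger_force: 30.0
```

About 10 N was held for over 0.8 s. Now I'll relax, lower the tag to the desk and release.

Emit:
apply_moves --pt "2 0 0" --pt "2 0 0" --pt "2 0 0" --pt "2 0 0" --pt "0 0 1" --pt "0 0 0.5" --pt "0 0 0" --pt "0 0 0" --roll '[0,0,0,0,0,0,0,0]' --grip '[20,20,20,20,20,20,20,20]'

```text
clock: 17.1
eef_pos: [0.5473, 0.1052, 0.0237]
tcp_rot: [-3.142, 0.0, 0.1]
wrist_force: [-1.4, -0.3, 2.6]
finger_gap: 0.257
finger_force: 30.0
```

Emit:
apply_moves --pt "0 0 0.5" --pt "0 0 0" --pt "0 0 0" --roll '[0,0,0]' --grip '[20,20,20]'

```text
clock: 17.35
eef_pos: [0.5473, 0.1052, 0.0237]
tcp_rot: [3.142, 0.001, 0.1]
wrist_force: [-3.3, -0.2, 6.6]
finger_gap: 0.257
finger_force: 30.0
```

On the desk. Releasing and retreating upward.

Emit:
apply_moves --pt "0 0 -0.5" --pt "0 0 0" --pt "0 0 0" --pt "0 0 0" --pt "0 0 0" --pt "0 0 0" --pt "0 0 -5" --pt "0 0 -15" --pt "0 0 -30" --pt "0 0 -30" --pt "0 0 -30" --pt "-35 0 -10" --pt "-35 0 0" --pt "-35 0 0" --pt "-35 0 0" --pt "0 0 0" --roll '[0,0,0,0,0,0,0,0,0,0,0,0,0,0,0,0]' --grip '[20,50,50,50,50,50,50,50,50,50,50,50,50,50,50,50]'

```text
clock: 18.68
eef_pos: [0.4011, 0.0917, 0.1412]
tcp_rot: [-3.141, 0.007, 0.1]
wrist_force: [0.8, 0.1, -0.1]
finger_gap: 0.542
finger_force: 0.0
```

```bash
python3 - <<'E'
from h import *
t=get_image('top'); s=get_image('scene')
save(t,'t4.png',(165,150,265,270),4); save(s,'s4.png',(190,200,290,320),4)
a=cv2.imread('pics/t4.png');b=cv2.imread('pics/s4.png'); cv2.imwrite('pics/c4.png',np.hstack([a,b]))
for p in (t,s): print([(n,(w(p,d[0]['at'])*1000).round(1),d[0]['conf']) for n in ('hook_mouth','key_tag','red_slot') for d in [pinpoint(p,n)] if d])
E
```

```text
[('hook_mouth', array([618. , 113. ,   8.6]), 0.76), ('key_tag', array([546. , 106.8,  -4.2]), 0.77), ('red_slot', array([609.6, 112.3,  -1.1]), 0.83)]
[('hook_mouth', array([616.8, 113. ,   9.3]), 0.55), ('key_tag', array([5.46e+02, 1.07e+02, 2.00e-01]), 0.8), ('red_slot', array([608.8, 114.3,   7.9]), 0.86)]
```

View pics/c4.png

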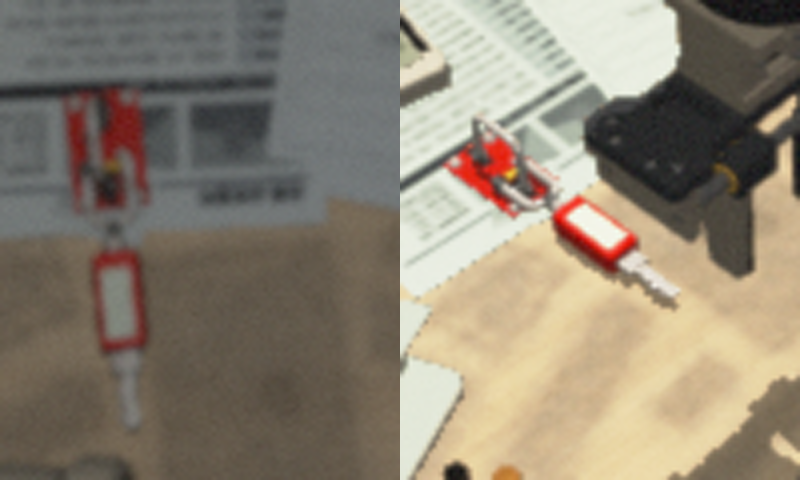

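The picture shows the hook around the near leg, with the brass gate shut behind it (scene crop about (510,174)). The tag lies flat and the gripper is clear, so I'm handing in.

```bash
python3 -c "
from h import *
print(close_job())"
```

```text
the job is handed in; nothing more can be done
None
```

The key tag is clipped to the red ring with the gate shut, a tug of about 9–10 N at the wrist held, and the tag was released lying flat; the job is handed in, but no verdict came back.

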